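Clear the test deck and start the fixture with the key

ROBOT

A 6-joint arm with a two-finger parallel gripper is mounted at the origin on the work surface. World frame = base frame: x ahead of the robot, y to its left, z up, the work surface at z = 0. Lengths are in m, angles in degrees, forces in N, time in s.
With the tool pointing down it reaches from about 0.4 to 0.825 m from the base axis. Payload 7 kg.
Tool frame: the origin (TCP) lies midway between the tips of the shut fingers; the grasp point (between the pads) lies 19 mm behind it; z points along the fingers, y is the line along which they close (so a half turn about z gives the same grasp; the last joint's range is limited). The gripper opens to 88 mm and grips with 3 to 60 N. Pads are 19 mm wide; open, the fingers measure 130 mm over their backs; the gripper's body (78 mm by 193 mm) begins 47 mm behind the grasp point.
Start: joints at [84.46, 20.546, 0.682, 0, -70.136, -16.507], TCP at [0.253, 0.626, 0.204] pointing down, gripper open.
Joint ranges: [-176.03, 176.03], [-82.01, 121.73], [-58.28, 71.71], [-173.87, 95.51], [-174.79, -0.11], [-173.66, 173.66]. Speed limits (degrees/s): [136.94, 136.94, 172.46, 180, 180, 180].

INTERFACE

Orientations are given as [roll, pitch, yaw] about the fixed x, y, z axes, in that order (R = Rz(yaw) Ry(pitch) Rx(roll)).
In Python, from plant import r, eyes, workorder gives the robot as it stands.
- The arm moves only by the tool step_arm, never from a script. Its argument "plan" is a list of rows, each a list of 5 numbers: the shift along the tool's x, y, z each as a share of 25 cm, from -1 to 1, then the turn about the tool's z as a share of 60 degrees, from -1 to 1, then the finger opening in mm, from 0 to 87.6. In form: [[x, y, z, turn, jaw], ...]. A call has 1 to 12 rows; each row is the pose to reach, as a shift and turn from the pose commanded when the call began, along the tool's axes at that moment; what a row does not reach only later rows make up. A row lasts 1/12 s, in which the tool goes at most 41.7 mm and 7.16 degrees, less where a joint would pass 70% of its speed; a pose out of reach is approached as far as the arm can. A call with a number of a shift or a turn outside -1 to 1 is refused whole. A call with a gripper value outside its range is refused whole. The fingers move at their own pace and stop on an object; "newtons" is the grip in N (left out, the last holds). Time passes only in rows, so rows that repeat a pose let the fingers close. It gives the time, the measured TCP pose, the force, the opening and the grip force at its end, in the units of the state.
- r.get_state(): the state, without advancing time (a new reading comes with each control period).
- eyes.capture(name): name is "side" or "top"; returns the picture (384x512x3 uint8, red, green, blue); there is no depth.
- eyes.camera_model(name): a dict with "fov_y" (degrees; the focal length in pixels is half the picture's height over the tangent of half this angle, whatever the lens; pixels are square), "cx", "cy" (the principal point, pixels), "world_to_cam" (4x4, takes a point from world to camera coordinates). Camera axes: x right, y up, looking along -z (the intrinsics and any distortion apply to the point x, -y, -z); pixel columns grow to the right and rows downward; lengths in m; the calibration is good to about 2 mm. A picture is of the moment at which its call begins. camera_model takes no time and is no camera call.
- workorder.close_job(): hands the job in; it is judged then, once.
The state is a dict: "time_s": time; "joints": joint angles; "qd": joint speeds; "joint_torque": joint torques, N m; "tcp_pos": TCP position; "eef_rot": TCP orientation; "contact_force": force on the tool from outside, world axes, zero at the start; "moment": the same for the moment, N m; "gripper_width": finger opening in m; "gripper_force": force on a finger pad.
Only numpy, scipy, OpenCV 4.12 (cv2) and the standard library are available. Lean on these libraries where they do the work, as an engineer would, in place of code of your own. Each camera call takes 0.05 s, during which the arm holds its last target. There are 200 camera calls.

TASK

Get the test fixture ready and start it: move every finished module from the black deck into the grey tray, each lying flat on the tray's floor right way up, and lay the dummy load flat on the deck inside the white outline, along it. Only when that is done, with the clear guard lifted off, turn the key clockwise all the way to start, hold it there for about a second and let go so that it springs back to run; then stand the guard back over the key, flat on the console. At the end the modules and the dummy must still be as asked; leave the screwdriver, the bottle and the pot where they are.

Things in the scene. Friction and masses are not known exactly. Their poses are not given: they have to be found in the camera images.
- module1: finished module, one of two to four alike (None when absent): a cast aluminium box 80 x 44 x 34 mm (x, y, z) with thin dark grooves and a dark patch on top, 0.2 kg; origin at the centre of its underside, z up; starts on the black deck
- module2: finished module, one of two to four alike (None when absent): a cast aluminium box 80 x 44 x 34 mm (x, y, z) with thin dark grooves and a dark patch on top, 0.2 kg; origin at the centre of its underside, z up; starts on the black deck
- module3: finished module, one of two to four alike (None when absent): a cast aluminium box 80 x 44 x 34 mm (x, y, z) with thin dark grooves and a dark patch on top, 0.2 kg; origin at the centre of its underside, z up; starts on the black deck
- module4: finished module, one of two to four alike (None when absent): a cast aluminium box 80 x 44 x 34 mm (x, y, z) with thin dark grooves and a dark patch on top, 0.2 kg; origin at the centre of its underside, z up; starts on the black deck
- dummy: dummy load: a steel plate 44 x 130 x 22 mm (x, y, z) with a black handle rib 16 x 70 mm on top, standing from 22 to 56 mm above the underside, centred, its length along y; 0.35 kg; origin at the centre of the underside; starts on the bench
- deck: fixed black plate 310 x 250 mm, 15 mm thick, its top 15 mm above the origin. The origin lies on the bench under the centre of the white painted outline (flat, no edge): outline 70 mm along x by 160 mm along y. The plate reaches from x = -135 to +175 mm and y = -125 to +125 mm; a clear rail 34 mm tall above the plate stands across it at x = 139 to 161 mm, y = -100 to +100 mm
- tray: fixed grey open tray 200 x 200 mm outside, 28 mm high, walls and floor 5 mm thick; origin at the centre of its underside on the bench; room for four modules side by side in two by two
- console: fixed grey box 130 x 130 mm, 50 mm high, origin at the centre of its underside on the bench; the key's vertical axis passes through the origin; steel bezel of 22 mm radius, 8 mm high, on top round the key
- guard: clear acrylic cover, open below, 84 x 84 mm outside and 70 mm high, walls 4 mm, 0.18 kg, with a black round knob of 26 mm diameter and 38 mm height on top; origin at the centre of its lower rim; starts loosely over the key on top of the console (nothing holds it) and lifts off straight up, over 55 mm; can stand on the bare bench meanwhile
- guard_knob (a point): point on the guard's knob axis where it is gripped, 94 mm above the guard's lower rim; z up
- key_grip (a point): centre of the key's black grip: an upright plate 46 mm long (along this frame's x), 10 mm thick (along y), 36 mm tall; its lower edge is 15 mm and its top 51 mm above the console's top; turns with the key, z up
- key_barrel (a joint): first part of the key's turn, rad: 0 = off, 0.6 = run (a firm stop); clockwise seen from above grows; stays where it is left (friction about 0.035 N m)
- key (a joint): further turn of the key beyond run, rad: 0 = released, 0.7 = start (a firm stop); clockwise from above grows; sprung back to 0, about 0.06 N m at the beginning and 0.2 N m at start. Turning the key clockwise from off moves key_barrel to run first, then this; in all 1.3 rad from off to start. Counts as at start from 0.6
- driver: screwdriver lying on the bench, a bystander: origin below the middle of it
- cleaner: white bottle, 56 mm diameter, 150 mm high, a bystander; origin at the centre of its foot
- pot: dark open pot, 70 mm diameter at the rim, 70 mm high, a bystander; origin at the centre of its foot
Mind the look-alikes: they are no part of the job. What is shaped like the module4 but blue or brown is not meant.

How it is judged:
By the outcome, as a careful person would: the job done as asked, in the order asked, and still so for the second after the job is handed in, with the robot touching nothing.
Of module1, module2, module3, module4 only 2 to 4 are there at a start; the rules pass over those that are not, and their reading is None.
At some moment in a run one of module1, module2, module3, module4, dummy may be knocked a few centimetres aside while the robot is not near it.
It also fails if it takes over 210 s, if anything falls off the work surface, if the arm or the gripper's body presses on something with over 40 N, if the wrist force passes 120 N, or if a joint passes its speed limit or range.

## Working session

There is one attempt and no reset: what is moved stays moved. The work goes in short steps, Python scripts to look and compute and a tool call to move; the robot and the scene stay as the last step left them, time stands still between calls to the robot, and variables do not carry over. Pictures are saved under pics/ and viewed, at most 14 in all, crops included, and the job is handed in when it is done.

Besides the shell and the picture viewer there is one more tool, called after "Emit:" as a command line: name --pt "numbers of a row" for each row, then --argument value for the rest. step_arm: Moves the arm, as the interface text tells. Its arguments: {"type":"object","properties":{"plan":{"type":"array"},"newtons":{"type":"number"}},"required":["plan"]}

```bash
ls; mkdir -p pics
python3 - <<'E'
from plant import r,eyes
import cv2
for n in("side","top"):
    im=eyes.capture(n); cv2.imwrite(f"pics/{n}0.png",im[:,:,::-1]); m=eyes.camera_model(n); print(n,m)
s=r.get_state(); print(s)
E
```

```text
pics
side {'fov_y': 43.290718489463465, 'cx': 262.3804397148574, 'cy': 188.08465073084895, 'world_to_cam': array([[ 0.71909758, -0.69490429,  0.00258699, -0.43729218],
       [ 0.4190564 ,  0.43660967,  0.79609279, -0.30253143],
       [-0.55433781, -0.57138431,  0.60516904, -1.13635694],
       [ 0.        ,  0.        ,  0.        ,  1.        ]])}
top {'fov_y': 42.47605313285068, 'cx': 251.5279846104043, 'cy': 190.6796762961973, 'world_to_cam': array([[-0.01178641, -0.99973813,  0.01961535, -0.06659044],
       [ 0.9845853 , -0.0081798 ,  0.17471369, -0.58799945],
       [-0.17450748,  0.02137223,  0.98442388, -1.33413438],
       [ 0.        ,  0.        ,  0.        ,  1.        ]])}
{'time_s': 0.1, 'joints': array([ 8.44591363e+01,  2.05864826e+01,  6.37832733e-01, -1.61678822e-02,
       -7.01356091e+01, -1.65068541e+01]), 'qd': array([-0.04195967, -0.04022993,  0.14794797, -0.01851641,  0.00345464,
       -0.04517355]), 'joint_torque': array([-4.33325404e-04, -5.84159946e+01,  2.93752742e+01,  7.01545492e+00,
        1.01278396e-02, -5.95388178e-05]), 'tcp_pos': array([0.25324154, 0.62517991, 0.20302187]), 'eef_rot': array([ 1.79914895e+02, -9.36928724e-03, -2.20532157e+01]), 'contact_force': array([-0.27014251,  0.377936  , -0.18571809]), 'moment': array([ 0.06243306, -0.01868933, -0.00877297]), 'gripper_force': 0.0, 'gripper_width': 0.08746781280713745}
```

View pics/top0.png

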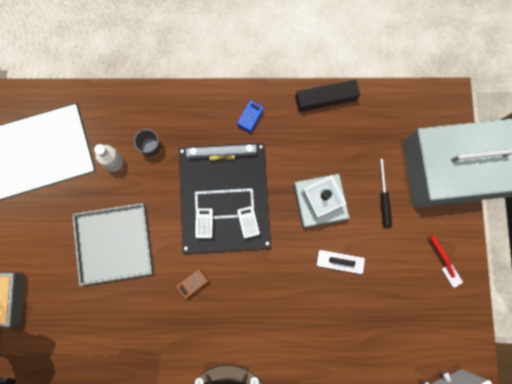

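View pics/side0.png

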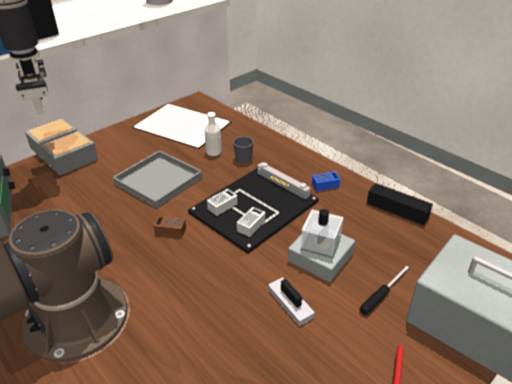

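```bash
cat > h.py <<'E'
import numpy as np,cv2
from plant import r,eyes
def cam(n):
    m=eyes.camera_model(n); f=192/np.tan(np.radians(m["fov_y"]/2)); return m["world_to_cam"],f,m["cx"],m["cy"]
def toworld(n,uv,z):
    T,f,cx,cy=cam(n); uv=np.atleast_2d(uv).astype(float); R=T[:3,:3]; c=-R.T@T[:3,3]
    d=np.c_[(uv[:,0]-cx)/f,-(uv[:,1]-cy)/f,-np.ones(len(uv))]@R
    return (c+d*((z-c[2])/d[:,2])[:,None])[:,:2]
def topix(n,p):
    T,f,cx,cy=cam(n); q=np.atleast_2d(p)@T[:3,:3].T+T[:3,3]; return np.c_[cx-f*q[:,0]/q[:,2],cy+f*q[:,1]/q[:,2]]
def blobs(mask,n,z,amin=60,roi=None):
    m=mask.astype(np.uint8)
    if roi: k=np.zeros_like(m);k[roi[1]:roi[3],roi[0]:roi[2]]=1;m=m*k
    out=[]
    for c in cv2.findContours(m,cv2.RETR_EXTERNAL,cv2.CHAIN_APPROX_NONE)[0]:
        if cv2.contourArea(c)<amin: continue
        w=toworld(n,c[:,0,:],z); (x,y),(a,b),t=cv2.minAreaRect((w*1000).astype(np.float32))
        if a<b:a,b,t=b,a,t+90
        t=(t+90)%180-90
        print("pix",c[:,0].mean(0).round(),"area",cv2.contourArea(c),"xy mm",round(x,1),round(y,1),"size",round(a,1),round(b,1),"long axis deg",round(t,1)); out.append((x,y,a,b,t))
    return out
E
python3 - <<'E'
from h import *
im=cv2.imread("pics/top0.png"); hsv=cv2.cvtColor(im,cv2.COLOR_BGR2HSV); H,S,V=cv2.split(hsv)
print("deck");m=cv2.morphologyEx(((V<75)).astype(np.uint8),cv2.MORPH_CLOSE,np.ones((5,5)));blobs(m,"top",.015,2000,(165,130,285,265))
print("modules");blobs((V>150)&(S<60),"top",.049,80,(185,165,265,248))
print("tray");blobs((S<60),"top",.028,1000,(60,195,165,295))
print("console");blobs((S<60),"top",.05,1000,(285,165,360,240))
print("dummy");m=cv2.morphologyEx((S<70).astype(np.uint8),cv2.MORPH_CLOSE,np.ones((9,9)));blobs(m,"top",.022,200,(305,240,375,285))
print("knob");blobs(V<60,"top",.158,20,(300,175,345,215))
cv2.imwrite("pics/crop0.png",cv2.resize(im[120:280,165:375],None,fx=3.7,fy=3.7,interpolation=cv2.INTER_CUBIC))
E
```

```text
deck
pix [225. 201.] area 7853.5 xy mm 574.9 6.1 size 305.8 245.6 long axis deg 2.9
modules
pix [225. 213.] area 2211.0 xy mm 523.7 -0.6 size 177.5 137.6 long axis deg -87.0
tray
pix [112. 244.] area 5228.0 xy mm 445.8 318.1 size 204.8 203.0 long axis deg -81.7
console
pix [321. 201.] area 2166.5 xy mm 559.0 -267.4 size 136.3 134.4 long axis deg -79.4
dummy
pix [340. 262.] area 786.5 xy mm 388.3 -319.7 size 134.6 49.6 long axis deg 79.1
knob
```

View pics/crop0.png

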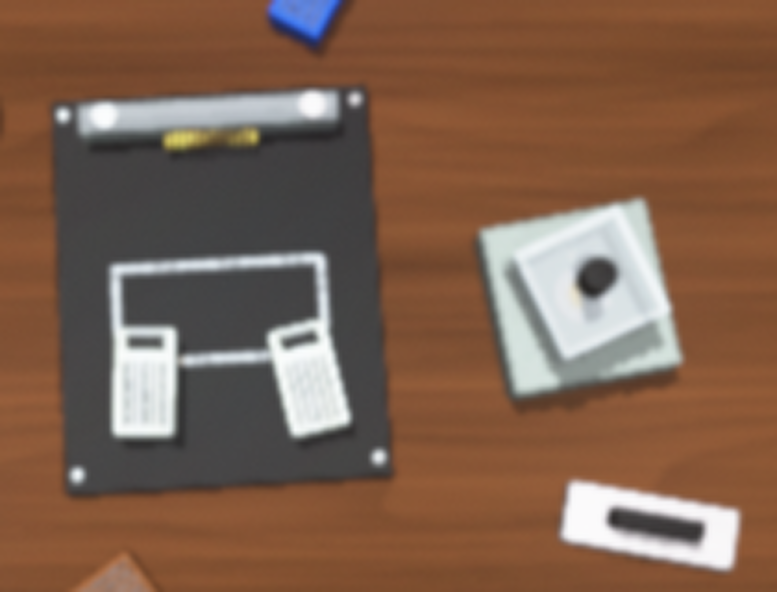

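Two finished modules, both pale with a dark patch, stand on the deck (top view pixels (204,224) and (248,222)). The look-alikes are blue (250,116) and brown (193,284), both off the deck, so they're not part of the job. The dummy is at (341,262), and the guard with its black knob is at (326,195) on the console. The crop confirms all of this.

```bash
cat >> h.py <<'E'
def modules(im,roi=(185,165,265,248),z=.049):
    H,S,V=cv2.split(cv2.cvtColor(im,cv2.COLOR_RGB2HSV)); m=cv2.morphologyEx(((V>140)&(S<60)).astype(np.uint8),cv2.MORPH_CLOSE,np.ones((3,3)))
    m=cv2.morphologyEx(m,cv2.MORPH_OPEN,np.ones((7,7))); return blobs(m,"top",z,150,roi)
def dummy(im,roi,z=.022):
    V=im.max(2);S=V.astype(int)-im.min(2); m=cv2.morphologyEx(((V>170)&(S<45)).astype(np.uint8),cv2.MORPH_CLOSE,np.ones((9,9))); print("plate");blobs(m,"top",z,200,roi); 
    k=(V<70)&(m>0);print("rib");return blobs(k,"top",z+.034,30,roi)
def go(x,y,z,yaw):
    """rows' numbers to reach world TCP pose (m, deg) tool down"""
    s=r.get_state(); p=s["tcp_pos"]; w=s["eef_rot"][2]; a=np.radians(w)
    d=np.array([x,y,z])-p; t=np.array([d[0]*np.cos(a)+d[1]*np.sin(a),d[0]*np.sin(a)-d[1]*np.cos(a),-d[2]])/.25
    dy=(w-yaw+90)%180-90
    print("now",p.round(4),w.round(2),"shift",t.round(3),"turn",round(dy/60,3),"rows",int(np.ceil(max(np.linalg.norm(d)/.0417,abs(dy)/7.16))))
E
python3 - <<'E'
from h import *
im=cv2.cvtColor(cv2.imread("pics/top0.png"),cv2.COLOR_BGR2RGB)
modules(im); dummy(im,(305,240,375,285))
V=im.max(2); print("knob");blobs(V<70,"top",.158,15,(310,180,340,205))
V=cv2.imread("pics/side0.png").max(2);print("side knob");blobs(V<60,"side",.158,15,(310,205,335,232))
print(topix("top",[[.25324,.62518,.203]]),topix("side",[[.25324,.62518,.203]]))
go(.5,.05,.12,0)
E
```

```text
pix [204. 225.] area 381.5 xy mm 491.1 61.9 size 64.5 47.2 long axis deg 0.1
pix [248. 221.] area 463.5 xy mm 500.7 -60.0 size 84.0 50.1 long axis deg 13.2
plate
pix [340. 261.] area 738.0 xy mm 389.2 -320.5 size 132.8 47.1 long axis deg 79.1
rib
pix [342. 262.] area 46.5 xy mm 387.0 -316.5 size 64.1 8.5 long axis deg 80.7
knob
pix [326. 195.] area 42.5 xy mm 556.3 -262.6 size 22.6 16.4 long axis deg -46.0
side knob
pix [323. 217.] area 98.5 xy mm 544.4 -278.7 size 54.1 19.5 long axis deg 39.9
[[-41.30168013 321.40813134]] [[ 41.7474183  111.83295853]]
now [0.2532 0.6252 0.203 ] -22.05 shift [1.779 1.762 0.332] turn -0.368 rows 16
```

Run:
```python
from h import *
print(toworld("top",[[204.4,223.2],[204.4,208.4],[204.2,238.1]],.049))
```

```text
[[0.49731485 0.05935001]
 [0.53878047 0.0595512 ]
 [0.45601183 0.0597009 ]]
```

Emit:
step_arm --pt "0.85 0.85 0.1 -0.36 87" --pt "0.85 0.85 0.1 -0.36 87" --pt "0.85 0.85 0.1 -0.36 87" --pt "0.85 0.85 0.1 -0.36 87" --pt "0.85 0.85 0.1 -0.36 87" --pt "0.85 0.85 0.1 -0.36 87" --pt "0.85 0.85 0.1 -0.36 87" --pt "0.85 0.85 0.1 -0.36 87" --pt "0.85 0.85 0.1 -0.36 87" --newtons 30

```text
time_s: 0.85
tcp_pos: [0.3711, 0.3458, 0.1787]
eef_rot: [180.0, 0.0, -0.6]
contact_force: [-0.1, -0.5, 0.5]
gripper_width: 0.0871
gripper_force: 0.0
```

Emit:
step_arm --pt "0.5 1 0.2 0 87" --pt "0.5 1 0.2 0 87" --pt "0.5 1 0.2 0 87" --pt "0.5 1 0.2 0 87" --pt "0.5 1 0.2 0 87" --pt "0.5 1 0.2 0 87" --pt "0.5 1 0.2 0 87" --pt "0.5 1 0.2 0 87" --pt "0.5 1 0.2 0 70"

```text
time_s: 1.6
tcp_pos: [0.494, 0.0967, 0.1281]
eef_rot: [180.0, 0.1, -0.6]
contact_force: [0.1, -0.6, 0.2]
gripper_width: 0.0839
gripper_force: 0.0
```

Run:
```python
from h import *
im=eyes.capture("top"); cv2.imwrite("pics/t1.png",cv2.resize(im[150:260,160:300,::-1],None,fx=4,fy=4,interpolation=cv2.INTER_CUBIC)) 
modules(im); go(.498,.0600,.06,0.3);go(.498,.06,.022,.3)
```

```text
pix [248. 221.] area 463.5 xy mm 500.7 -60.0 size 84.0 50.1 long axis deg 13.2
now [0.4939 0.0978 0.1285] -0.54 shift [0.018 0.151 0.274] turn -0.014 rows 2
now [0.4939 0.0978 0.1285] -0.54 shift [0.018 0.151 0.426] turn -0.014 rows 3
```

View pics/t1.png

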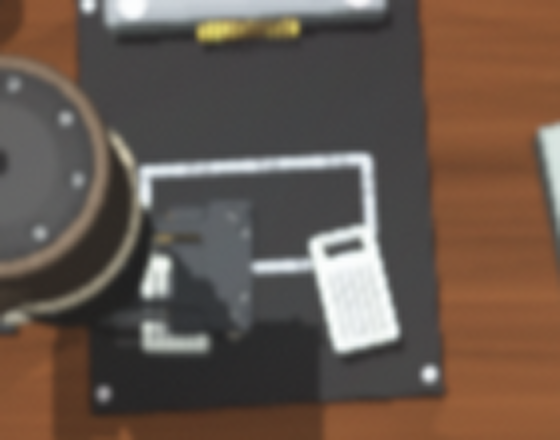

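The arm is over the left module, which is unmoved. The right module is still at crop (352,290).

Emit:
step_arm --pt "0.016 0.15 0 -0.014 70" --pt "0.016 0.15 0.1 -0.014 70" --pt "0.016 0.15 0.2 -0.014 70" --pt "0.016 0.15 0.3 -0.014 70" --pt "0.016 0.15 0.37 -0.014 70" --pt "0.016 0.15 0.425 -0.014 70" --pt "0.016 0.15 0.425 -0.014 70" --pt "0.016 0.15 0.425 -0.014 35" --pt "0.016 0.15 0.425 -0.014 35" --pt "0.016 0.15 0.425 -0.014 35" --pt "0.016 0.15 0.425 -0.014 35" --pt "0.016 0.15 0.425 -0.014 35" --newtons 30

```text
time_s: 2.65
tcp_pos: [0.4979, 0.0609, 0.0235]
eef_rot: [-179.9, -0.1, 0.4]
contact_force: [-1.0, 1.5, 4.5]
gripper_width: 0.0432
gripper_force: 30.0
```

Emit:
step_arm --pt "0 0 -0.12 0 35" --pt "0 0 -0.25 0 35" --pt "0 0 -0.36 0 35" --pt "-0.03 -0.15 -0.36 -0.13 35" --pt "-0.03 -0.3 -0.36 -0.13 35" --pt "-0.03 -0.45 -0.36 -0.13 35" --pt "-0.03 -0.6 -0.36 -0.13 35" --pt "-0.03 -0.75 -0.36 -0.13 35" --pt "-0.03 -0.87 -0.36 -0.13 35" --pt "-0.03 -0.95 -0.36 -0.13 35" --pt "-0.03 -1 -0.36 -0.13 35" --pt "-0.03 -1 -0.36 -0.13 35"

```text
time_s: 3.65
tcp_pos: [0.4881, 0.3122, 0.1124]
eef_rot: [-180.0, -0.0, 8.3]
contact_force: [-0.4, -0.9, -1.4]
gripper_width: 0.0432
gripper_force: 30.0
```

Run:
```python
from h import *
go(.486,.360,.0145,8.3)
im=eyes.capture("side"); cv2.imwrite("pics/s1.png",cv2.resize(im[110:300,60:380,::-1],None,fx=2.4,fy=2.4,interpolation=cv2.INTER_CUBIC))
```

```text
now [0.4881 0.3122 0.1124] 8.28 shift [ 0.019 -0.191  0.392] turn -0.0 rows 3
```

Emit:
step_arm --pt "0.02 -0.1 0 0 35" --pt "0.02 -0.19 0 0 35" --pt "0.02 -0.19 0.12 0 35" --pt "0.02 -0.19 0.24 0 35" --pt "0.02 -0.19 0.32 0 35" --pt "0.02 -0.19 0.37 0 35" --pt "0.02 -0.19 0.39 0 35" --pt "0.02 -0.19 0.392 0 35" --pt "0.02 -0.19 0.392 0 35" --pt "0.02 -0.19 0.392 0 35"

```text
time_s: 4.53
tcp_pos: [0.4869, 0.3577, 0.0154]
eef_rot: [-180.0, -0.0, 8.1]
contact_force: [-0.9, 0.1, -1.4]
gripper_width: 0.0431
gripper_force: 30.0
```

Emit:
step_arm --pt "0 0 0 0 60" --pt "0 0 0 0 60" --pt "0 0 0 0 60" --pt "0 0 0 0 60" --pt "0 0 -0.1 0 60" --pt "0 0 -0.24 0 60" --pt "0 0 -0.4 0 60" --pt "0 0.1 -0.4 0.0 70" --pt "0 0.3 -0.4 0 70" --pt "0 0.5 -0.4 0 70" --pt "0 0.7 -0.4 0 70" --pt "0 0.8 -0.4 0 70"

```text
time_s: 5.53
tcp_pos: [0.5135, 0.1669, 0.115]
eef_rot: [-180.0, -0.0, 8.3]
contact_force: [1.0, -0.0, -0.5]
gripper_width: 0.0699
gripper_force: 0.0
```

Run:
```python
from h import *
im=eyes.capture("top"); modules(im)
print("tray");modules(im,(60,195,165,295),.039)
cv2.imwrite("pics/t2.png",cv2.resize(im[130:300,60:380,::-1],None,fx=2.5,fy=2.5,interpolation=cv2.INTER_CUBIC)) 
go(.500,-.060,.12,13.2)
```

```text
pix [248. 221.] area 463.5 xy mm 500.7 -60.0 size 84.0 50.1 long axis deg 13.2
tray
pix [119. 257.] area 2516.0 xy mm 412.6 306.1 size 184.9 128.1 long axis deg -81.7
now [0.5128 0.1609 0.1147] 8.08 shift [-0.175  0.868 -0.021] turn -0.085 rows 6
```

View pics/t2.png

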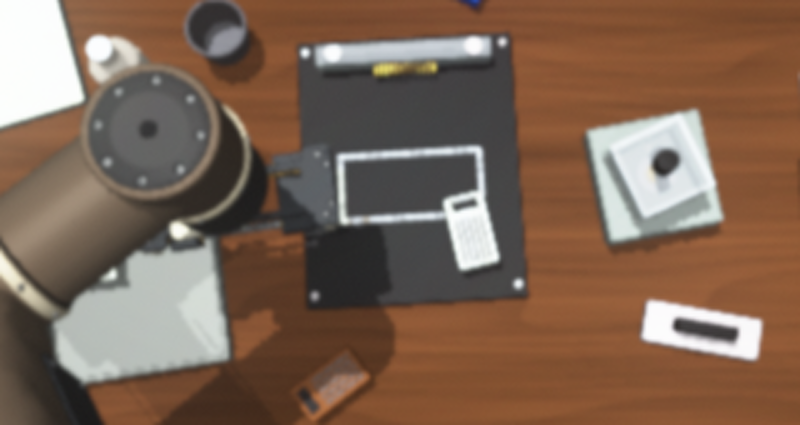

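The first module is off the deck; most of the tray is hidden by the arm. The second module is unmoved at crop (471,231).

Emit:
step_arm --pt "-0.175 0.87 -0.02 -0.085 70" --pt "-0.175 0.87 -0.02 -0.085 70" --pt "-0.175 0.87 -0.02 -0.085 70" --pt "-0.175 0.87 -0.02 -0.085 70" --pt "-0.175 0.87 -0.02 -0.085 70" --pt "-0.175 0.87 -0.02 -0.085 70" --pt "-0.175 0.87 -0.02 -0.085 70" --pt "-0.175 0.87 0.1 -0.085 70" --pt "-0.175 0.87 0.2 -0.085 70" --pt "-0.175 0.87 0.3 -0.085 70" --pt "-0.175 0.87 0.37 -0.085 70" --pt "-0.175 0.87 0.37 -0.085 70"

```text
time_s: 6.58
tcp_pos: [0.4989, -0.0531, 0.019]
eef_rot: [-180.0, 0.3, 13.3]
contact_force: [-0.2, 0.1, 0.6]
gripper_width: 0.0698
gripper_force: 0.0
```

Emit:
step_arm --pt "0 0 0 0 35" --pt "0 0 0 0 35" --pt "0 0 0 0 35" --pt "0 0 0 0 35" --pt "0 0 0 0 35" --pt "0 0 0 0 35" --newtons 30

```text
time_s: 7.08
tcp_pos: [0.5021, -0.053, 0.0231]
eef_rot: [180.0, -0.1, 13.3]
contact_force: [-0.7, -1.3, 5.0]
gripper_width: 0.0428
gripper_force: 30.0
```

Emit:
step_arm --pt "0 0 -0.12 0 35" --pt "0 0 -0.25 0 35" --pt "0 0 -0.36 0 35" --pt "-0.03 -0.15 -0.36 0.08 35" --pt "-0.03 -0.3 -0.36 0.08 35" --pt "-0.03 -0.45 -0.36 0.08 35" --pt "-0.03 -0.6 -0.36 0.08 35" --pt "-0.03 -0.75 -0.36 0.08 35" --pt "-0.03 -0.87 -0.36 0.08 35" --pt "-0.05 -0.95 -0.36 0.08 35" --pt "-0.05 -1 -0.36 0.08 35" --pt "-0.05 -1 -0.36 0.08 35"

```text
time_s: 8.08
tcp_pos: [0.4311, 0.1892, 0.1122]
eef_rot: [-180.0, -0.0, 8.6]
contact_force: [0.8, -0.2, -2.1]
gripper_width: 0.0431
gripper_force: 30.0
```

Run:
```python
from h import *
go(.4055,.276,.0145,8.3)
```

```text
now [0.4311 0.1892 0.1122] 8.63 shift [-0.049 -0.359  0.391] turn 0.006 rows 4
```

Emit:
step_arm --pt "-0.02 -0.15 0 0 35" --pt "-0.05 -0.3 0 0 35" --pt "-0.05 -0.36 0.05 0 35" --pt "-0.05 -0.36 0.15 0 35" --pt "-0.05 -0.36 0.25 0 35" --pt "-0.05 -0.36 0.33 0 35" --pt "-0.05 -0.36 0.37 0 35" --pt "-0.05 -0.36 0.39 0 35" --pt "-0.05 -0.36 0.391 0 35" --pt "-0.05 -0.36 0.391 0 35" --pt "-0.05 -0.36 0.391 0 35"

```text
time_s: 9.0
tcp_pos: [0.4066, 0.2745, 0.0149]
eef_rot: [-180.0, -0.0, 8.5]
contact_force: [0.4, 0.1, -2.0]
gripper_width: 0.0429
gripper_force: 30.0
```

Emit:
step_arm --pt "0 0 0 0 60" --pt "0 0 0 0 60" --pt "0 0 0 0 60" --pt "0 0 0 0 60" --pt "0 0 -0.1 0 60" --pt "0 0 -0.24 0 60" --pt "0 0 -0.4 0 60" --pt "0 0.15 -0.4 0.2 60" --pt "0 0.3 -0.4 0.4 60" --pt "0 0.5 -0.4 0.6 60" --pt "0 0.7 -0.4 0.8 60" --pt "0 0.85 -0.4 1 60"

```text
time_s: 10.0
tcp_pos: [0.4354, 0.0752, 0.1149]
eef_rot: [-179.9, -0.0, -27.6]
contact_force: [1.7, 0.1, 0.0]
gripper_width: 0.0601
gripper_force: 0.0
```

Run:
```python
from h import *
print(r.get_state()["joints"].round(1)); go(.388,-.318,.15,-101)
```

```text
[ 35.5   3.  -34.8   0.  -52.2  26.9]
now [0.4354 0.0752 0.1149] -27.6 shift [ 0.56   1.482 -0.14 ] turn 1.223 rows 11
```

Emit:
step_arm --pt "0.37 0.98 -0.35 0.82 60" --pt "0.37 0.98 -0.35 0.82 60" --pt "0.37 0.98 -0.35 0.82 60" --pt "0.37 0.98 -0.35 0.82 60" --pt "0.37 0.98 -0.35 0.82 60" --pt "0.37 0.98 -0.35 0.82 60" --pt "0.37 0.98 -0.35 0.82 60" --pt "0.37 0.98 -0.35 0.82 60" --pt "0.37 0.98 -0.35 0.82 60"

```text
time_s: 10.75
tcp_pos: [0.4051, -0.1847, 0.2023]
eef_rot: [-179.9, -0.0, -76.7]
contact_force: [0.1, -0.3, 0.2]
gripper_width: 0.0599
gripper_force: 0.0
```

Run:
```python
from h import *
print(r.get_state()["joints"].round(1)); 
im=eyes.capture("top"); dummy(im,(305,230,400,310)); print("tray");modules(im,(60,195,165,295),.039)
cv2.imwrite("pics/t3.png",cv2.resize(im[130:300,60:400,::-1],None,fx=2.35,fy=2.35,interpolation=cv2.INTER_CUBIC)) 
go(.388,-.318,.15,-101)
```

```text
[  1.   -1.7 -26.9  -0.  -64.8  12.3]
plate
rib
tray
pix [112. 239.] area 4439.5 xy mm 446.8 311.2 size 197.9 185.6 long axis deg 8.3
now [ 0.405  -0.1838  0.2018] -76.55 shift [0.506 0.191 0.207] turn 0.408 rows 4
```

View pics/t3.png

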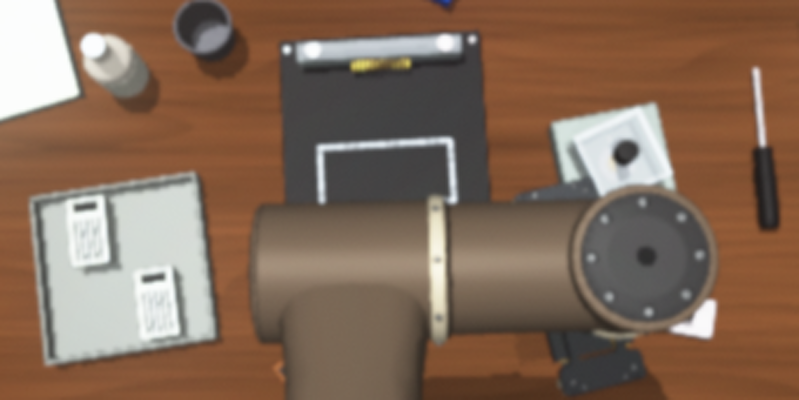

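Both modules lie upright in the tray, at crop (88,230) and (157,300). The arm hides the dummy except for its right end at (697,320), which hasn't moved.

Emit:
step_arm --pt "0.51 0.19 0.2 0.41 60" --pt "0.51 0.19 0.2 0.41 60" --pt "0.51 0.19 0.2 0.41 60" --pt "0.51 0.19 0.2 0.41 60" --pt "0.51 0.19 0.2 0.41 60" --pt "0.51 0.19 0.3 0.41 60" --pt "0.51 0.19 0.4 0.41 60" --pt "0.51 0.19 0.5 0.41 60" --pt "0.51 0.19 0.6 0.41 60" --pt "0.51 0.19 0.66 0.41 60" --pt "0.51 0.19 0.7 0.41 60" --pt "0.51 0.19 0.7 0.41 60"

```text
time_s: 11.8
tcp_pos: [0.388, -0.3169, 0.025]
eef_rot: [179.8, 0.0, -101.0]
contact_force: [0.0, -0.5, 0.2]
gripper_width: 0.06
gripper_force: 0.0
```

Emit:
step_arm --pt "0 0 0 0 5" --pt "0 0 0 0 5" --pt "0 0 0 0 5" --pt "0 0 0 0 5" --pt "0 0 0 0 5" --pt "0 0 0 0 5" --pt "0 0 0 0 5" --pt "0 0 0 0 5" --newtons 40

```text
time_s: 12.47
tcp_pos: [0.3896, -0.3189, 0.0273]
eef_rot: [-179.9, -0.0, -101.1]
contact_force: [1.6, -0.1, 1.7]
gripper_width: 0.0153
gripper_force: 40.0
```

Emit:
step_arm --pt "0 0 -0.1 0 5" --pt "0 0 -0.22 0 5" --pt "0 0 -0.35 0 5" --pt "0 0 -0.46 0 5" --pt "-0.15 0 -0.46 0 5" --pt "-0.3 0 -0.46 0 5" --pt "-0.45 0 -0.46 -0.1 5" --pt "-0.6 -0.1 -0.46 -0.2 5" --pt "-0.75 -0.15 -0.46 -0.23 5" --pt "-0.88 -0.2 -0.46 -0.23 5" --pt "-0.95 -0.2 -0.46 -0.23 5" --pt "-1 -0.2 -0.46 -0.23 5"

```text
time_s: 13.47
tcp_pos: [0.4862, -0.0807, 0.141]
eef_rot: [179.9, 0.0, -87.2]
contact_force: [0.2, -0.1, -3.5]
gripper_width: 0.0153
gripper_force: 39.9
```

Run:
```python
from h import *
go(.555,.005,.0435,-87.1)
```

```text
now [ 0.4862 -0.0807  0.141 ] -87.22 shift [-0.329 -0.292  0.39 ] turn -0.002 rows 4
```

Emit:
step_arm --pt "-0.12 -0.1 0 0 5" --pt "-0.22 -0.2 0 0 5" --pt "-0.33 -0.29 0 0 5" --pt "-0.33 -0.29 0.1 0 5" --pt "-0.33 -0.29 0.2 0 5" --pt "-0.33 -0.29 0.29 0 5" --pt "-0.33 -0.29 0.35 0 5" --pt "-0.33 -0.29 0.38 0 5" --pt "-0.33 -0.29 0.39 0 5" --pt "-0.33 -0.29 0.39 0 5" --pt "-0.33 -0.29 0.39 0 5"

```text
time_s: 14.38
tcp_pos: [0.5552, 0.003, 0.0451]
eef_rot: [-179.9, 0.0, -87.3]
contact_force: [-0.0, 1.0, -2.6]
gripper_width: 0.0152
gripper_force: 39.9
```

Emit:
step_arm --pt "0 0 0 0 45" --pt "0 0 0 0 45" --pt "0 0 0 0 45" --pt "0 0 0 0 45" --pt "0 0 -0.1 0 45" --pt "0 0 -0.24 0 45" --pt "0 0 -0.4 0 45" --pt "0 0 -0.56 0 45" --pt "0.15 0.15 -0.65 0 45" --pt "0.3 0.3 -0.65 0 45" --pt "0.45 0.45 -0.65 0 45" --pt "0.55 0.55 -0.65 0 45"

```text
time_s: 15.38
tcp_pos: [0.4438, -0.1185, 0.2074]
eef_rot: [-179.9, 0.0, -87.3]
contact_force: [0.2, -0.4, 0.8]
gripper_width: 0.045
gripper_force: 0.0
```

Emit:
step_arm --pt "0.4 0 0 0 60" --pt "0.4 0 0 0 60" --pt "0.4 0 0 0 60"

```text
time_s: 15.63
tcp_pos: [0.4491, -0.2211, 0.2075]
eef_rot: [-179.9, -0.1, -87.4]
contact_force: [0.3, -0.1, 1.1]
gripper_width: 0.058
gripper_force: 0.0
```

Run:
```python
from h import *
s=r.get_state();print(s["tcp_pos"],s["eef_rot"][2],s["joints"].round(1))
im=eyes.capture("top");cv2.imwrite("pics/t4.png",cv2.resize(im[130:300,60:380,::-1],None,fx=2.5,fy=2.5,interpolation=cv2.INTER_CUBIC)) 
sd=eyes.capture("side"); cv2.imwrite("pics/s4.png",cv2.resize(sd[90:330,90:400,::-1],None,fx=2.4,fy=2.4,interpolation=cv2.INTER_CUBIC))
dummy(im,(170,165,280,250),.037)
```

```text
[ 0.44909867 -0.22106509  0.20746634] -87.37547551078106 [ -3.6   3.7 -20.6   0.1 -65.5   6.2]
plate
pix [268. 212.] area 318.0 xy mm 528.2 -119.9 size 179.1 19.8 long axis deg -1.1
rib
```

View pics/s4.png

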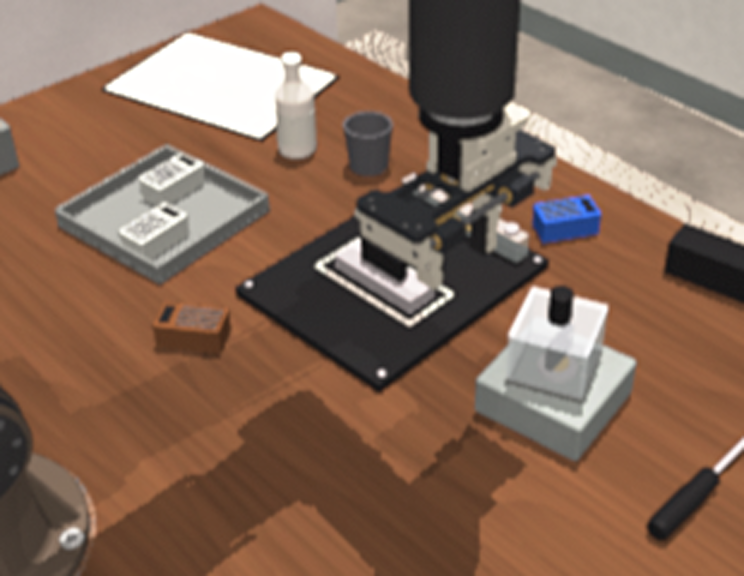

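View pics/t4.png

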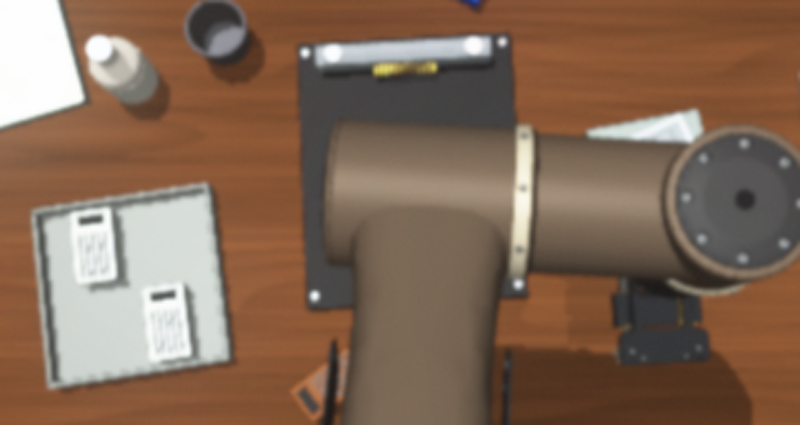

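Run:
```python
from h import *
p=np.array([[513,258],[613,208],[668,308],[567,358],[597,275]])/3.7+[165,120]
w=toworld("top",p[:4]-.4,.12);print(w,w.mean(0),np.linalg.norm(np.diff(w,axis=0),axis=1));print(toworld("top",p[4]-.4,.158))
sd=cv2.imread("pics/side0.png");m=sd.max(2)<60
ys,xs=np.nonzero(m[200:235,305:340]);xs+=305;ys+=200;print(xs.min(),xs.max(),ys.min(),ys.max())
for q in ((.558,-.266),(.558,-.262),(.554,-.262)):print(q,topix("side",[[*q,.158],[*q,.12]]).round(1))
go(.558,-.264,.19,-87)
```

```text
[[ 0.57783841 -0.20943172]
 [ 0.6141742  -0.28342737]
 [ 0.54031365 -0.32026856]
 [ 0.50474967 -0.24600671]] [ 0.55926898 -0.26478359] [0.08243571 0.0825388  0.08233845]
[[ 0.55843207 -0.26321894]]
305 327 200 224
(0.558, -0.266) [[322.6 211.9]
 [321.5 223.5]]
(0.558, -0.262) [[321.4 211.2]
 [320.3 222.7]]
(0.554, -0.262) [[320.4 211.9]
 [319.2 223.4]]
now [ 0.4492 -0.2202  0.2066] -87.53 shift [ 0.194 -0.427  0.067] turn -0.009 rows 3
```

Emit:
step_arm --pt "0.2 -0.43 0 0 60" --pt "0.2 -0.43 0 0 60" --pt "0.2 -0.43 0 0 60" --pt "0.2 -0.43 0 0 60" --pt "0.2 -0.43 0.08 0 60" --pt "0.2 -0.43 0.16 0 60" --pt "0.2 -0.43 0.24 0 60" --pt "0.2 -0.43 0.3 0 60" --pt "0.2 -0.43 0.315 0 60" --pt "0.2 -0.43 0.315 0 60"

```text
time_s: 16.57
tcp_pos: [0.5586, -0.2619, 0.1267]
eef_rot: [179.9, 0.0, -87.3]
contact_force: [-0.0, -0.2, -0.3]
gripper_width: 0.0603
gripper_force: 0.0
```

Emit:
step_arm --pt "0 0 0 0 10" --pt "0 0 0 0 10" --pt "0 0 0 0 10" --pt "0 0 0 0 10" --pt "0 0 0 0 10" --pt "0 0 0 0 10" --pt "0 0 0 0 10" --newtons 20

```text
time_s: 17.15
tcp_pos: [0.5599, -0.2627, 0.1282]
eef_rot: [-179.9, -0.0, -87.3]
contact_force: [2.2, -0.8, 1.9]
gripper_width: 0.0249
gripper_force: 20.0
```

Emit:
step_arm --pt "0 0 -0.06 0 10" --pt "0 0 -0.14 0 10" --pt "0 0 -0.24 0 10" --pt "0 0 -0.34 0 10" --pt "0 0 -0.36 0 10" --pt "0 0 -0.36 0 10" --pt "0.05 0.15 -0.36 0 10" --pt "0.1 0.3 -0.36 0 10" --pt "0.12 0.45 -0.36 0 10" --pt "0.12 0.58 -0.36 0 10" --pt "0.12 0.65 -0.36 0 10" --pt "0.12 0.65 -0.36 0 10"

```text
time_s: 18.15
tcp_pos: [0.3937, -0.2996, 0.2164]
eef_rot: [179.9, 0.1, -87.4]
contact_force: [-0.2, -1.0, -3.0]
gripper_width: 0.0251
gripper_force: 20.0
```

Run:
```python
from h import *
s=r.get_state();print(s["tcp_pos"],s["contact_force"])
```

```text
[ 0.39373605 -0.29956327  0.21636815] [-0.1655182  -1.00169168 -2.97208384]
```

Emit:
step_arm --pt "0 0 0.12 0 10" --pt "0 0 0.26 0 10" --pt "0 0 0.4 0 10" --pt "0 0 0.48 0 10" --pt "0 0 0.53 0 10" --pt "0 0 0.548 0 10" --pt "0 0 0.55 0 10" --pt "0 0 0.55 0 10" --pt "0 0 0.553 0 10" --pt "0 0 0.553 0 10"

```text
time_s: 18.98
tcp_pos: [0.3985, -0.3001, 0.0797]
eef_rot: [-180.0, -0.0, -87.3]
contact_force: [-0.5, 0.8, -2.7]
gripper_width: 0.025
gripper_force: 20.0
```

Emit:
step_arm --pt "0 0 0 0 55" --pt "0 0 0 0 55" --pt "0 0 0 0 55" --pt "0 0 0 0 55" --pt "0 0 -0.1 0 55" --pt "0 0 -0.24 0 55" --pt "0 0 -0.4 0 55" --pt "0.1 0 -0.6 0 55" --pt "0.2 0 -0.6 0 55" --pt "0.3 0 -0.6 0 55" --pt "0.3 0 -0.6 0 55"

```text
time_s: 19.9
tcp_pos: [0.4026, -0.3783, 0.2306]
eef_rot: [-179.9, -0.1, -87.4]
contact_force: [0.7, -0.2, -0.3]
gripper_width: 0.0547
gripper_force: 0.0
```

Run:
```python
from h import *
im=eyes.capture("top");cv2.imwrite("pics/t5.png",cv2.resize(im[150:310,170:380,::-1],None,fx=3.7,fy=3.7,interpolation=cv2.INTER_CUBIC)) 
sd=eyes.capture("side"); cv2.imwrite("pics/s5.png",cv2.resize(sd[180:330,220:400,::-1],None,fx=4,fy=4,interpolation=cv2.INTER_CUBIC))
```

```text
(no output)
```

View pics/t5.png

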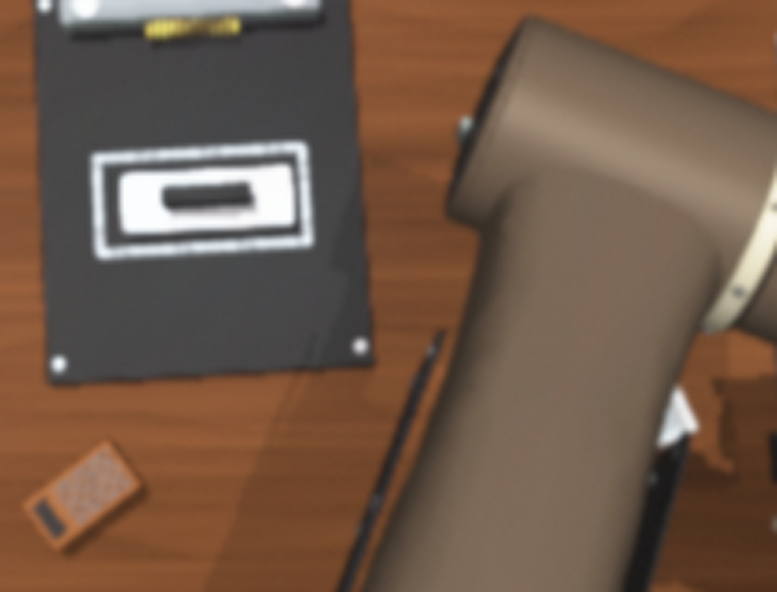

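The dummy lies inside the outline, along it (crop (208,198)). The arm hides the console, so I'll move aside.

Emit:
step_arm --pt "-1 0 0 0 55" --pt "-1 0 0 0 55" --pt "-1 0 0 0 55" --pt "-1 0 0 0 55" --pt "-1 0 0 0 55" --pt "-1 0 0 0 55" --pt "-1 0 0 0 55" --pt "-1 0 0 0 55"

```text
time_s: 20.67
tcp_pos: [0.3899, -0.1225, 0.2296]
eef_rot: [-179.9, 0.0, -86.9]
contact_force: [-0.5, -0.1, -0.2]
gripper_width: 0.0555
gripper_force: 0.0
```

Run:
```python
from h import *
im=eyes.capture("top");sd=eyes.capture("side")
a=cv2.resize(im[155:255,275:375,::-1],None,fx=4,fy=4,interpolation=cv2.INTER_CUBIC)
b=cv2.resize(sd[205:305,270:370,::-1],None,fx=4,fy=4,interpolation=cv2.INTER_CUBIC)
cv2.imwrite("pics/k5.png",np.hstack([a,b])); cv2.imwrite("pics/k5raw.png",im[:,:,::-1])
V=im.max(2);blobs(V<80,"top",.101,15,(300,175,345,225))
V=sd.max(2);blobs(V<70,"side",.085,15,(295,215,345,275))
```

```text
pix [323. 198.] area 28.0 xy mm 556.9 -265.8 size 39.0 8.6 long axis deg 9.2
pix [323. 234.] area 85.5 xy mm 562.3 -269.9 size 73.2 18.8 long axis deg 22.0
```

View pics/k5.png

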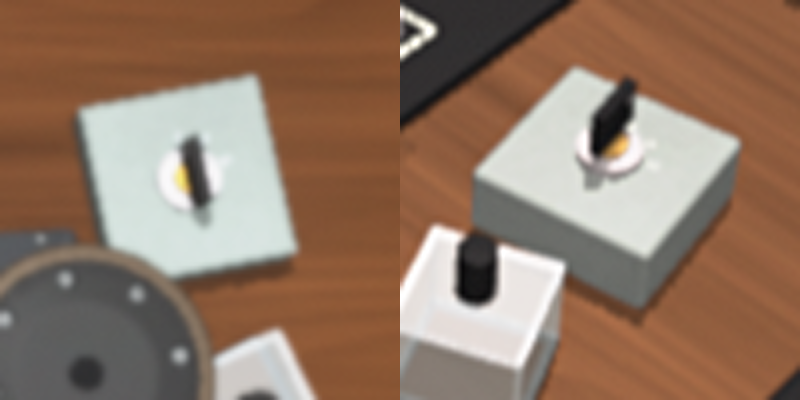

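Run:
```python
from h import *
o=np.array([275,155.])-.4
for n,p,z in (("centre",(188,181.5),.05),("keytop",(196.5,172),.101),("bezel",(190,180),.058)):print(n,toworld("top",np.array(p)/4+o,z))
t=toworld("top",np.array([(188,140),(205,205)])/4+o,.101);print(t,np.degrees(np.arctan2(*(t[0]-t[1])[::-1])),np.linalg.norm(t[0]-t[1]))
c=toworld("top",np.array([(78,108),(257,75),(298,255)])/4+o,.05);d=c[0]-c[1];print("console yaw",np.degrees(np.arctan2(-d[0],d[1])),np.linalg.norm(d)); d=c[1]-c[2];print(np.degrees(np.arctan2(d[1],d[0])),np.linalg.norm(d))
go(.559,-.266,.16,12)
```

```text
centre [[ 0.55956598 -0.26918953]]
keytop [[ 0.55803374 -0.26675843]]
bezel [[ 0.55936077 -0.26930555]]
[[ 0.58008563 -0.26179353]
 [ 0.53542282 -0.27166969]] 12.46899833539909 0.04574172222776738
console yaw 10.127687057141902 0.12996524336583506
10.240884293388756 0.13079561002753853
now [ 0.3899 -0.1249  0.2294] -87.21 shift [ 0.597 -0.648  0.277] turn 1.346 rows 12
```

The key's black grip is at left crop (197,172), about 46 mm long as it should be, at a yaw of about 12°, with the console at about 10°. Its centre is around (0.559, -0.268).

Emit:
step_arm --pt "0.605 -0.65 0 -1 45" --pt "0.605 -0.65 0 -1 45" --pt "0.605 -0.65 0 -1 45" --pt "0.605 -0.65 0 -1 45" --pt "0.605 -0.65 0 -1 45" --pt "0.605 -0.65 0 -1 45" --pt "0.605 -0.65 0 -1 45" --pt "0.605 -0.65 0 -1 45" --pt "0.605 -0.65 0 -1 45" --pt "0.605 -0.65 0 -1 45" --pt "0.605 -0.65 0 -1 45" --pt "0.605 -0.65 0 -1 45"

```text
time_s: 21.77
tcp_pos: [0.5589, -0.27, 0.229]
eef_rot: [180.0, 0.0, -27.6]
contact_force: [0.1, -0.1, 0.3]
gripper_width: 0.0452
gripper_force: 0.0
```

Emit:
step_arm --pt "0 0 0 -0.65 40" --pt "0 0 0 -0.65 40" --pt "0 0 0 -0.65 40" --pt "0 0 0 -0.65 40" --pt "0 0 0 -0.65 40" --pt "0 0 0 -0.65 40" --pt "0 0 0 -0.65 40" --pt "0 0 0 -0.65 40"

```text
time_s: 22.43
tcp_pos: [0.5593, -0.269, 0.2295]
eef_rot: [180.0, -0.0, 11.5]
contact_force: [0.2, -0.3, 0.2]
gripper_width: 0.0401
gripper_force: 0.0
```

Run:
```python
from h import *
print(r.get_state()["joints"].round(1));go(.559,-.268,.078,12)
```

```text
[ -7.7  14.6  -4.4   0.  -71.  109.1]
now [ 0.5593 -0.269   0.2295] 11.47 shift [-0.001 -0.004  0.606] turn -0.009 rows 4
```

Emit:
step_arm --pt "0 0 0.15 -0.01 40" --pt "0 0 0.3 -0.01 40" --pt "0 0 0.42 -0.01 40" --pt "0 0 0.52 -0.01 40" --pt "0 0 0.6 -0.01 40" --pt "0 0 0.635 -0.01 40" --pt "0 0 0.635 -0.01 40" --pt "0 0 0.635 -0.01 40"

```text
time_s: 23.1
tcp_pos: [0.5599, -0.2691, 0.0712]
eef_rot: [180.0, 0.0, 12.2]
contact_force: [-0.3, 0.3, 1.4]
gripper_width: 0.0399
gripper_force: 0.0
```

Emit:
step_arm --pt "0 0 0 0 3" --pt "0 0 0 0 3" --pt "0 0 0 0 3" --pt "0 0 0 0 3" --pt "0 0 0 0 3" --pt "0 0 0 0 3" --pt "0 0 0 0 3" --pt "0 0 0 0 3" --newtons 25

```text
time_s: 23.77
tcp_pos: [0.56, -0.2695, 0.0713]
eef_rot: [179.9, -0.1, 12.3]
contact_force: [0.6, -6.1, 3.1]
gripper_width: 0.0097
gripper_force: 25.0
```

Run:
```python
from h import *
s=r.get_state();print(s["moment"],s["contact_force"],s["tcp_pos"],s["eef_rot"],s["gripper_width"])
im=eyes.capture("top");modules(im,(60,195,165,295),.039); dummy(im,(170,165,280,250),.037)
```

```text
[-1.77259204 -0.07506234 -0.21909925] [ 0.56587658 -6.13926232  3.14152612] [ 0.56002785 -0.26952989  0.07133665] [ 1.79928482e+02 -5.43260455e-02  1.22771129e+01] 0.00973509844495329
pix [112. 240.] area 4543.5 xy mm 446.9 311.3 size 198.6 185.9 long axis deg 8.1
plate
pix [211. 203.] area 838.5 xy mm 551.8 38.8 size 96.2 82.0 long axis deg -89.5
rib
pix [219. 210.] area 45.0 xy mm 533.1 17.8 size 61.3 35.4 long axis deg -38.5
```

Run:
```python
from h import *
im=eyes.capture("top");sd=eyes.capture("side")
a=cv2.resize(im[140:300,65:285,::-1],(800,580)[:2]) ;b=sd[130:260,100:340,::-1]
a=cv2.resize(im[180:300,65:285,::-1],(800,300) if 0 else (550,300),interpolation=cv2.INTER_CUBIC); b=cv2.resize(b,(550,298),interpolation=cv2.INTER_CUBIC)
cv2.imwrite("pics/c6.png",np.vstack([a,b]))
```

```text
(no output)
```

View pics/c6.png

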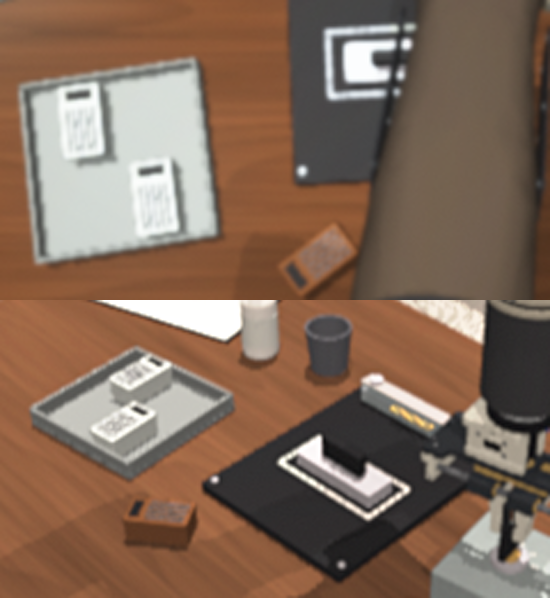

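Modules and dummy are all in place. Now turning the key with a firmer grip.

Emit:
step_arm --pt "0 0.004 0 0 3" --pt "0 0.004 0 0 3" --pt "0 0.004 0 0.1 3" --pt "0 0.004 0 0.2 3" --pt "0 0.004 0 0.3 3" --pt "0 0.004 0 0.4 3" --pt "0 0.004 0 0.5 3" --pt "0 0.004 0 0.6 3" --pt "0 0.004 0 0.7 3" --pt "0 0.004 0 0.8 3" --pt "0 0.004 0 0.9 3" --pt "0 0.004 0 0.9 3" --newtons 55

```text
time_s: 24.92
tcp_pos: [0.5608, -0.2676, 0.0713]
eef_rot: [-179.8, -0.0, -42.0]
contact_force: [0.4, 8.5, 7.7]
gripper_width: 0.0094
gripper_force: 55.1
```

Run:
```python
from h import *
s=r.get_state();print(s["moment"],s["contact_force"],s["tcp_pos"],s["eef_rot"],s["gripper_width"])
```

```text
[ 3.53092657 -0.23768705  0.10873175] [0.38917726 8.54423227 7.69292798] [ 0.5608091  -0.2675765   0.07129109] [-1.79832134e+02 -5.92509405e-03 -4.20455770e+01] 0.00935346844772616
```

Emit:
step_arm --pt "0 0 0 0.1 3" --pt "0 0 0 0.2 3" --pt "0 0 0 0.29 3" --pt "0 0 0 0.34 3" --pt "0 0 0 0.36 3" --pt "0 0 0 0.37 3" --pt "0 0 0 0.37 3"

```text
time_s: 25.5
tcp_pos: [0.5617, -0.267, 0.0713]
eef_rot: [-179.8, 0.0, -63.9]
contact_force: [2.9, 11.8, 7.5]
gripper_width: 0.009
gripper_force: 55.2
```

Run:
```python
from h import *
s=r.get_state();print(s["moment"],s["contact_force"],s["tcp_pos"],s["eef_rot"],s["gripper_width"])
im=eyes.capture("top");sd=eyes.capture("side")
cv2.imwrite("pics/k6.png",cv2.resize(sd[190:300,260:380,::-1],None,fx=5,fy=5,interpolation=cv2.INTER_CUBIC))
```

```text
[ 4.61601548 -1.17479349  0.21248199] [ 2.85794484 11.77857238  7.53041012] [ 0.56169936 -0.26698831  0.07129978] [-1.79761458e+02  4.09417159e-02 -6.38772804e+01] 0.008991079309201086
```

Emit:
step_arm --pt "0 0 0 0.03 3" --pt "0 0 0 0.03 3" --pt "0 0 0 0.03 3"

```text
time_s: 25.85
tcp_pos: [0.5617, -0.267, 0.0713]
eef_rot: [-179.8, 0.0, -65.6]
contact_force: [4.1, 12.3, 7.0]
gripper_width: 0.0092
gripper_force: 55.5
```

Run:
```python
from h import *
s=r.get_state();print(s["moment"],s["contact_force"],s["tcp_pos"],s["eef_rot"],s["gripper_width"])
```

```text
[ 4.65964586 -1.15388727  0.40285433] [ 4.14229618 12.30053799  6.98492811] [ 0.5617063  -0.26699301  0.07127043] [-1.79766943e+02  4.71642471e-02 -6.56282048e+01] 0.009198843290600719
```

At the firm stop: the moment rose from 0.21 to 0.40 N m over the last 2°. Hold, then let go.

Emit:
step_arm --pt "0 0 0 0 3" --pt "0 0 0 0 3" --pt "0 0 0 0 3" --pt "0 0 0 0 3" --pt "0 0 0 0 3" --pt "0 0 0 0 3" --pt "0 0 0 0 87" --pt "0 0 0 0 87" --pt "0 0 0 0 87" --pt "0 0 0 0 87" --pt "0 0 0 0 87" --pt "0 0 0 0 87"

```text
time_s: 26.85
tcp_pos: [0.5595, -0.2695, 0.0703]
eef_rot: [180.0, 0.0, -65.7]
contact_force: [-0.2, 0.4, 0.2]
gripper_width: 0.0436
gripper_force: 0.0
```

Emit:
step_arm --pt "0 0 0 0 87" --pt "0 0 0 0 87" --pt "0 0 -0.1 0 87" --pt "0 0 -0.25 0 87" --pt "0 0 -0.4 0 87" --pt "0 0 -0.55 0 87" --pt "0 0 -0.65 0 87" --pt "0 0 -0.65 0 87"

```text
time_s: 27.52
tcp_pos: [0.5624, -0.2712, 0.2403]
eef_rot: [-179.6, -0.4, -65.7]
contact_force: [0.7, -0.8, 0.0]
gripper_width: 0.0862
gripper_force: 0.0
```

Run:
```python
from h import *
go(.398,-.30,.23,-87)
```

```text
now [ 0.5624 -0.2712  0.2403] -65.7 shift [-0.166  0.647  0.041] turn 0.355 rows 5
```

Emit:
step_arm --pt "-0.166 0.647 0 0.36 60" --pt "-0.166 0.647 0 0.36 60" --pt "-0.166 0.647 0 0.36 60" --pt "-0.166 0.647 0 0.36 60" --pt "-0.166 0.647 0 0.36 60" --pt "-0.166 0.647 0 0.36 60" --pt "-0.166 0.647 0 0.36 60"

```text
time_s: 28.1
tcp_pos: [0.3953, -0.2988, 0.2336]
eef_rot: [-179.9, -0.0, -87.3]
contact_force: [-0.1, -0.1, 0.7]
gripper_width: 0.0606
gripper_force: 0.0
```

Run:
```python
from h import *
sd=eyes.capture("side");go(.3985,-.3001,.0797,-87.3)
cv2.imwrite("pics/k7.png",cv2.resize(sd[190:310,240:400,::-1],None,fx=4.8,fy=4.8,interpolation=cv2.INTER_CUBIC))
a=np.radians
for y in (12,-22,-62): print(y,topix("side",[[.559+d*.023*np.cos(a(y)),-.268+d*.023*np.sin(a(y)),.101] for d in(-1,1)]).round(1).tolist(),((topix("side",[[.559+d*.023*np.cos(a(y)),-.268+d*.023*np.sin(a(y)),.101] for d in(-1,1)])-[240,190])*4.8).round().tolist())
```

```text
now [ 0.3958 -0.2986  0.2333] -87.32 shift [ 0.006 -0.011  0.614] turn -0.0 rows 4
12 [[317.4, 234.4], [326.0, 224.3]] [[371.0, 213.0], [413.0, 165.0]]
-22 [[313.7, 231.6], [329.7, 227.0]] [[354.0, 199.0], [431.0, 178.0]]
-62 [[312.9, 227.4], [330.7, 231.2]] [[350.0, 179.0], [435.0, 198.0]]
```

View pics/k7.png

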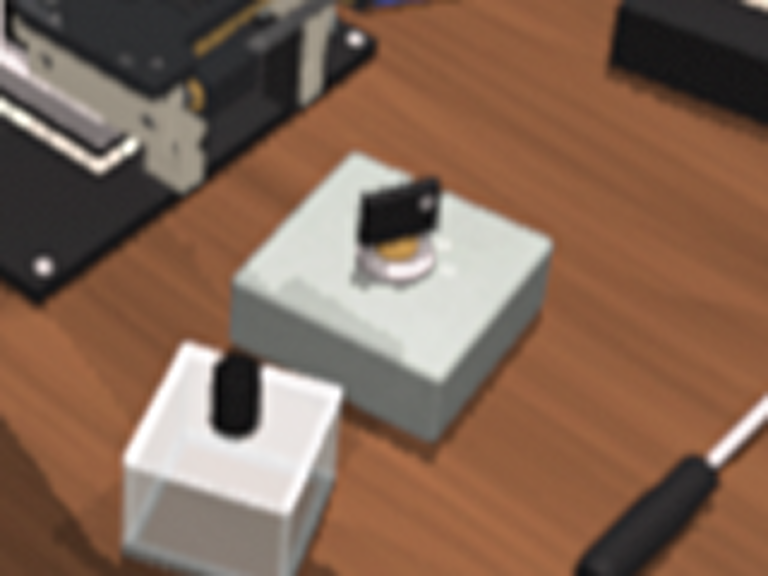

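The key's top edge runs from (361,195) to (438,180), which matches the run position. The guard stands on the bench with its knob at (237,395). Now fetching the guard.

Emit:
step_arm --pt "0.006 -0.01 0.12 0 60" --pt "0.006 -0.01 0.26 0 60" --pt "0.006 -0.01 0.38 0 60" --pt "0.006 -0.01 0.48 0 60" --pt "0.006 -0.01 0.56 0 60" --pt "0.006 -0.01 0.6 0 60" --pt "0.006 -0.01 0.612 0 60" --pt "0.006 -0.01 0.612 0 60" --pt "0.006 -0.01 0.612 0 60"

```text
time_s: 28.9
tcp_pos: [0.3988, -0.3001, 0.0809]
eef_rot: [-180.0, -0.0, -87.3]
contact_force: [-0.9, -0.5, -0.3]
gripper_width: 0.0598
gripper_force: 0.0
```

Emit:
step_arm --pt "0 0 0 0 10" --pt "0 0 0 0 10" --pt "0 0 0 0 10" --pt "0 0 0 0 10" --pt "0 0 0 0 10" --pt "0 0 0 0 10" --pt "0 0 0 0 10" --newtons 20

```text
time_s: 29.48
tcp_pos: [0.3984, -0.3001, 0.0805]
eef_rot: [-179.9, -0.0, -87.3]
contact_force: [1.5, 0.0, 0.9]
gripper_width: 0.0246
gripper_force: 20.0
```

Emit:
step_arm --pt "0 0 -0.1 0 10" --pt "0 0 -0.22 0 10" --pt "0 0 -0.34 0 10" --pt "0 0 -0.46 0 10" --pt "0 0 -0.55 0 10" --pt "0 0 -0.55 0 10" --pt "0 0 -0.55 0 10"

```text
time_s: 30.07
tcp_pos: [0.3981, -0.2998, 0.2184]
eef_rot: [-179.9, -0.0, -87.3]
contact_force: [0.3, 0.7, -3.6]
gripper_width: 0.0246
gripper_force: 20.0
```

Run:
```python
from h import *
go(.559,-.2655,.1290,-87.3)
```

```text
now [ 0.3981 -0.2998  0.2184] -87.33 shift [-0.107 -0.649  0.357] turn -0.0 rows 5
```

Emit:
step_arm --pt "-0.03 -0.15 0 0 10" --pt "-0.06 -0.3 0 0 10" --pt "-0.08 -0.45 0 0 10" --pt "-0.107 -0.58 0 0 10" --pt "-0.107 -0.65 0 0 10" --pt "-0.107 -0.65 0 0 10" --pt "-0.107 -0.65 0 0 10" --pt "-0.107 -0.65 0 0 10"

```text
time_s: 30.73
tcp_pos: [0.5576, -0.2652, 0.2157]
eef_rot: [179.8, 0.1, -87.3]
contact_force: [-0.7, -0.5, -1.6]
gripper_width: 0.025
gripper_force: 20.0
```

Emit:
step_arm --pt "0 0 0.06 0 10" --pt "0 0 0.14 0 10" --pt "0 0 0.22 0 10" --pt "0 0 0.29 0 10" --pt "0 0 0.33 0 10" --pt "0 0 0.345 0 10" --pt "0 0 0.35 0 10" --pt "0 0 0.35 0 10" --pt "0 0 0.35 0 10"

```text
time_s: 31.48
tcp_pos: [0.5592, -0.2658, 0.1311]
eef_rot: [-179.9, -0.0, -87.3]
contact_force: [0.3, -0.2, -1.3]
gripper_width: 0.025
gripper_force: 20.0
```

Now release, rise, and move well aside for the final look.

Emit:
step_arm --pt "0 0 0.003 0 10" --pt "0 0 0.003 0 10" --pt "0 0 0.003 0 55" --pt "0 0 0.003 0 55" --pt "0 0 0.003 0 55" --pt "0 0 0.003 0 55" --pt "0 0 -0.1 0 55" --pt "0 0 -0.24 0 55" --pt "0 0 -0.38 0 55" --pt "0 0.1 -0.45 0 55" --pt "0 0.2 -0.45 0 55" --pt "0 0.2 -0.45 0 55"

```text
time_s: 32.48
tcp_pos: [0.5064, -0.2679, 0.2448]
eef_rot: [-179.8, -0.0, -87.4]
contact_force: [-0.6, 1.0, -0.4]
gripper_width: 0.055
gripper_force: 0.0
```

Emit:
step_arm --pt "-1 0.5 0 0 55" --pt "-1 0.5 0 0 55" --pt "-1 0.5 0 0 55" --pt "-1 0.5 0 0 55" --pt "-1 0.5 0 0 55" --pt "-1 0.5 0 0 55" --pt "-1 0.5 0 0 55" --pt "-1 0.5 0 0 55" --pt "-1 0.5 0 0 55" --pt "-1 0.5 0 0 55"

```text
time_s: 33.32
tcp_pos: [0.3725, -0.0238, 0.2428]
eef_rot: [-180.0, 0.0, -87.2]
contact_force: [0.3, -0.1, 0.2]
gripper_width: 0.0549
gripper_force: 0.0
```

Run:
```python
from h import *
im=eyes.capture("top");sd=eyes.capture("side");print(r.get_state()["tcp_pos"])
a=cv2.resize(im[125:300,65:400,::-1],(800,300*800//800+0),interpolation=cv2.INTER_CUBIC) if 0 else cv2.resize(im[140:300,65:400,::-1],(628,300),interpolation=cv2.INTER_CUBIC)
b=cv2.resize(sd[130:300,100:400,::-1],(529,300),interpolation=cv2.INTER_CUBIC); b=np.pad(b,((0,0),(0,99),(0,0)))
cv2.imwrite("pics/f.png",np.vstack([a,b]))
```

```text
[ 0.37262246 -0.02455853  0.2424549 ]
```

View pics/f.png

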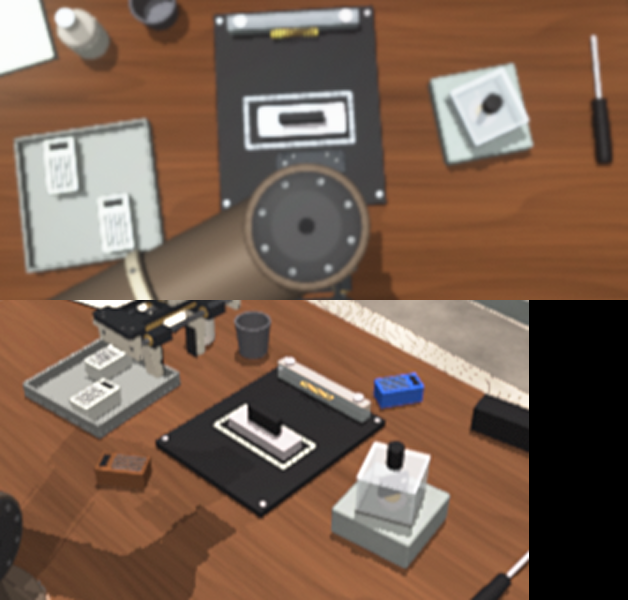

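Both modules are flat in the tray (60,167) and (115,222), the dummy is in the outline (302,119), and the guard is flat over the key (490,105). The bystanders haven't moved.

```bash
python3 -c "
from plant import workorder
print(workorder.close_job())"
```

```text
the job is handed in; nothing more can be done
None
```

The job is handed in: both modules are in the tray, the dummy is in the outline, the key was held at start and sprang back to run, and the guard is back over it; no verdict came back at hand-in.

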